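# Third hand: press a shelf bracket against a sprung backboard

## Task

Be my third hand while I screw this shelf together: take the wooden bracket with the wider plate out of the parts tray by its stem, carry it to the upright sprung backboard and press the flat outer face of its plate level and square inside the outline drawn on the board. Push steadily with about 10 newtons, which moves the board back about half of its spring travel; never drive the board to its end stop. The program finishes while holding: stay like that, gripping the bracket in mid-air and pushing, with nothing but the gripper and the board touching it, and leave everything else where it stands.

Things in the scene. Friction and masses are not known exactly. Their poses are not given: they have to be found in the camera images.
- wide_bracket: Light wooden bracket, T-shaped from above, 44 mm tall, standing in the tray: upright plate 90 mm wide (y), 12 mm thick, on a straight stem 24 mm wide (y). Origin: on the underside below the stem's grip point. x points along the stem to the plate: stem x = -26 to +43 mm, plate +43 to +55 mm, its flat outer face at +55. z up. About 0.15 kg. On either side of the tray.
- wide_bracket_face (a point): Centre of the outer face of the wide bracket's plate: 55 mm along x from the bracket's origin and 22 mm above its underside. Axes as the bracket's.
- narrow_bracket: Light wooden bracket, T-shaped from above, 44 mm tall, standing in the tray: upright plate 56 mm wide (y), 12 mm thick, on a straight stem 24 mm wide (y). Origin: on the underside below the stem's grip point. x points along the stem to the plate: stem x = -26 to +43 mm, plate +43 to +55 mm, its flat outer face at +55. z up. Not wanted: leave it in the tray.
- tray: Shallow open steel tray, 150 mm (x) x 300 mm (y), fixed; walls 16 mm high and 5 mm thick, floor 5 mm thick. Origin: centre of its underside on the worktop. The two brackets stand in it side by side along its y, their plates roughly towards its +x.
- stand: Plywood stand fixed on the worktop, 145 mm deep, 160 mm wide, which carries the sprung backboard at its front. Origin: on the worktop, directly below the middle of the board's front face when the board is not pressed. x points from the robot's side into the board (the push direction), z up. Nothing of the stand is in front of the board.
- mark (a point): Centre of the outline on the front face of the backboard, midway across, 87 mm above the worktop; moves with the board. x into the board (push direction), y along it, z up. The outline is a thin dark rectangle 95 mm wide, 49 mm high, 2.5 mm larger all round than the wide plate. The plywood board is 160 mm wide, 16 mm thick, from 14 to 142 mm above the worktop.
- backboard (a joint): How far the sprung backboard is pushed back, in m: 0 free, 0.022 at its end stop. It slides straight along the stand's x on springs, 1 N per mm (1000 N/m), and returns when released.
- screwdriver: Screwdriver with black handle lying on the worktop; leave it alone. Origin: middle of its underside.
- tape_roll: Roll of tape lying flat, 96 mm across, 25 mm high; leave it alone. Origin: centre of its underside.
- olive_jar: Jar with a lid, 62 mm across, 86 mm high; leave it alone. Origin: centre of its underside.
- pepper_mill: Wooden pepper mill, 58 mm across, 150 mm high; leave it alone. Origin: centre of its underside.
- mug: White mug, 79 mm across, 89 mm high; leave it alone. Origin: centre of its underside.

How it is judged (in metres and radians):
On the way, in this order (a step that is already met when the one before it is completed fails the run):
1. the wide bracket is lifted clear of the tray in the gripper (z of wide_bracket_face in the frame of tray above 0.055 m and contact force between wide_bracket and tray below 0.1 N and contact force between the fingers and wide_bracket above 3 N), for 0.2 s.
2. the wide bracket is pressed flat inside the outline with a steady force in the band (contact force between wide_bracket and stand between 6 and 16 N and x of wide_bracket_face in the frame of mark between -0.005 and 0.005 m and y of wide_bracket_face in the frame of mark between -0.008 and 0.008 m and z of wide_bracket_face in the frame of mark between -0.008 and 0.008 m and angle between the x axis of wide_bracket and the x axis of mark, either way round below 0.1 rad and angle between the z axis of wide_bracket and the z axis of mark, either way round below 0.1 rad and contact force between the fingers and wide_bracket above 3 N and contact force between wide_bracket and tray below 0.3 N and contact force between wide_bracket and narrow_bracket below 0.3 N), for 0.5 s.
At the end, for the whole second after the job is handed in: Gripper holds the wide bracket in the air, plate on the sprung board: 6 to 16 N, face centre within 8 mm of the outline's centre (5 mm of the board), square within 0.1 rad, at rest, off tray and other bracket; narrow bracket moved under 50 mm, other things under 30 mm (all of step 2 and linear speed of wide_bracket below 0.02 m/s and distance of narrow_bracket from where it was at the start of the episode below 0.05 m and distance of each of screwdriver, tape_roll, olive_jar, pepper_mill, mug from where it was at the start of the episode below 0.03 m); the arm keeps its last pose, push and grip.
It fails at once if the backboard is driven to its end stop (beyond 20.5 mm) (value of joint backboard above 0.0205 m).
It fails at once if the narrow bracket is moved more than 50 mm (distance of narrow_bracket from where it was at the start of the episode above 0.05 m).
It fails at once if the screwdriver, tape, jar, mill or mug is moved more than 30 mm (distance of any of screwdriver, tape_roll, olive_jar, pepper_mill, mug from where it was at the start of the episode above 0.03 m).
It also fails if it takes over 45 s, if anything falls off the work surface, if the arm or the gripper's body presses on something with over 40 N, if the wrist force passes 120 N, or if a joint passes its speed limit or range.

## Robot

A 6-joint arm with a two-finger parallel gripper is mounted at the origin on a cart in front of the work surface, level with it; the furniture and walls round the work are solid. World frame = base frame: x ahead of the robot, y to its left, z up, the work surface at z = 0. Lengths are in m, angles in degrees, forces in N, time in s.
With the tool pointing down it reaches from about 0.25 to 0.775 m from the base axis. Payload 4 kg.
Tool frame: the origin (TCP) lies at the very end of the fingers, on their centre line; the grasp point (between the pads) lies 19 mm behind it (ctrl.grasp_offset is the distance from the TCP to the grasp point, in m); z points along the fingers, y is the line along which they close (so a half turn about z gives the same grasp; the last joint's range is limited). The gripper opens to 85 mm and grips with 20 to 120 N. Pads are 22 mm wide; open, the fingers measure 114 mm over their backs; the gripper's body (76 mm by 85 mm) begins 54 mm behind the grasp point. The pads swing forward as they close: fully open they stand 13 mm farther back than shut.
Start: joints at [68.348, 4.996, 78.535, -0, 96.463, -5.907], TCP at [0.149, 0.529, 0.231] pointing down, gripper open.
Joint ranges: [-177.83, 177.83], [-43.37, 116.18], [15.69, 146.23], [-61.86, 241.86], [9.47, 152.12], [-147.06, 147.06]. Speed limits (degrees/s): [159.86, 159.86, 180, 180, 180, 180].

## Interface

Orientations are given as a 3x3 rotation matrix whose columns are the frame's x, y, z axes.
In Python, from rig import ctrl gives the robot as it stands.
- The arm moves only by the shell command python3 nudge.py 'ROWS' [OPENING] [FORCE]. ROWS is rows parted by semicolons, their numbers by spaces, 1 to 12 of them, each of 4 numbers: dx, dy, dz in m, then a turn about the tool's z in degrees; each row is the pose to reach, as a shift and turn from the pose commanded when the command began, along the tool's axes at that moment; what a row does not reach only later rows make up. A row lasts 1/10 s, in which the tool goes at most 0.05 m and 8.59 degrees, less where a joint would pass 70% of its speed; a pose out of reach is approached as far as the arm can. OPENING is the finger opening in m, set as the command begins (- or left out keeps the last). The fingers move at their own pace and stop on an object; FORCE is the grip in N (left out, the last holds). Time passes only in rows, so rows that do not move let the fingers close. It prints the time, the measured TCP pose, the force, the opening and the grip force at its end.
- ctrl.read_state(): the state, without advancing time (a new reading comes with each control period).
- ctrl.snapshot(name): name is "scene" or "top"; returns a dict with "frame" (384x512x3 uint8, red, green, blue), "K" (3x3 intrinsics, pixels), "dist_coeffs" ([k1, k2, p1, p2, k3] as OpenCV has them; the pictures are not rectified), "cam_to_world" (4x4, takes a point from camera to world coordinates). Camera axes: x right, y down, z forward; pixel columns grow to the right and rows downward; lengths in m; the calibration is good to about 2 mm. A picture is of the moment at which its call begins. There is no depth.
- ctrl.hand_in(): hands the job in; it is judged then, once.
The state is a dict: "t": time; "joint_positions": joint angles; "qvel": joint speeds; "effort": joint torques, N m; "eef_pos": TCP position; "ee_rot": TCP orientation; "contact_force": force on the tool from outside, world axes, zero at the start; "wrist_torque": the same for the moment, N m; "finger_gap": finger opening in m; "grasp_force": force on a finger pad.
Only numpy, scipy, OpenCV 4.12 (cv2) and the standard library are available. Lean on these libraries where they do the work, as an engineer would, in place of code of your own. Each camera call takes 0.05 s, during which the arm holds its last target. There are 200 camera calls.

## Working session

There is one attempt and no reset: what is moved stays moved. The work goes in short steps, Python scripts to look and compute and a shell command to move; the robot and the scene stay as the last step left them, time stands still between calls to the robot, and variables do not carry over. Pictures are saved under pics/ and viewed, at most 10 in all, crops included, and the job is handed in when it is done.

```bash
ls; mkdir -p pics; python3 - <<'E'
from rig import ctrl
import cv2,numpy as np,pickle
d={}
for n in("scene","top"):
    s=ctrl.snapshot(n);d[n]=s
    cv2.imwrite(f"pics/{n}0.png",cv2.resize(s["frame"][:,:,::-1],(768,576),interpolation=cv2.INTER_CUBIC))
    print(n,s["K"].tolist() if hasattr(s["K"],'tolist') else s["K"],s["dist_coeffs"],np.round(s["cam_to_world"],3).tolist())
pickle.dump(d,open("s0.pkl","wb"))
st=ctrl.read_state();print(st)
E
```

```text
nudge.py
pics
rig.py
scene [[410.7017392182658, 0.0, 250.40006314053906], [0.0, 410.7017392182658, 197.23811775174158], [0.0, 0.0, 1.0]] [-0.08012111  0.          0.          0.          0.        ] [[-0.864, -0.331, 0.38, 0.293], [-0.503, 0.535, -0.679, 0.711], [0.021, -0.777, -0.629, 0.636], [0.0, 0.0, 0.0, 1.0]]
top [[395.70780059039413, 0.0, 250.10373706484938], [0.0, 395.70780059039413, 189.98724883104418], [0.0, 0.0, 1.0]] [-0.09842103  0.          0.          0.          0.        ] [[0.026, -0.999, 0.039, 0.585], [-1.0, -0.026, -0.008, 0.143], [0.009, -0.039, -0.999, 0.956], [0.0, 0.0, 0.0, 1.0]]
{'t': 0.1, 'joint_positions': array([ 6.83478057e+01,  5.03507486e+00,  7.86172999e+01, -9.97570409e-04,
        9.64616162e+01, -5.90805365e+00]), 'qvel': array([ 0.04289855, -0.03523135, -0.08475953, -0.05910558, -0.07167984,
       -0.08808464]), 'effort': array([ 1.56890390e-03, -3.53013861e+01, -3.14220393e+01, -1.82860699e-04,
        7.85260258e-03,  2.56079881e-05]), 'eef_pos': array([0.14908967, 0.52894182, 0.2302435 ]), 'ee_rot': array([[-9.62482396e-01,  2.71343181e-01, -7.17995564e-04],
       [ 2.71344066e-01,  9.62480626e-01, -1.85552224e-03],
       [ 1.87573512e-04, -1.98073133e-03, -9.99998021e-01]]), 'contact_force': array([-0.3123933 , -0.28286122,  0.39968484]), 'wrist_torque': array([ 0.04075571,  0.02049399, -0.02061157]), 'grasp_force': 0.0, 'finger_gap': 0.08562193664608389}
```

View pics/scene0.png

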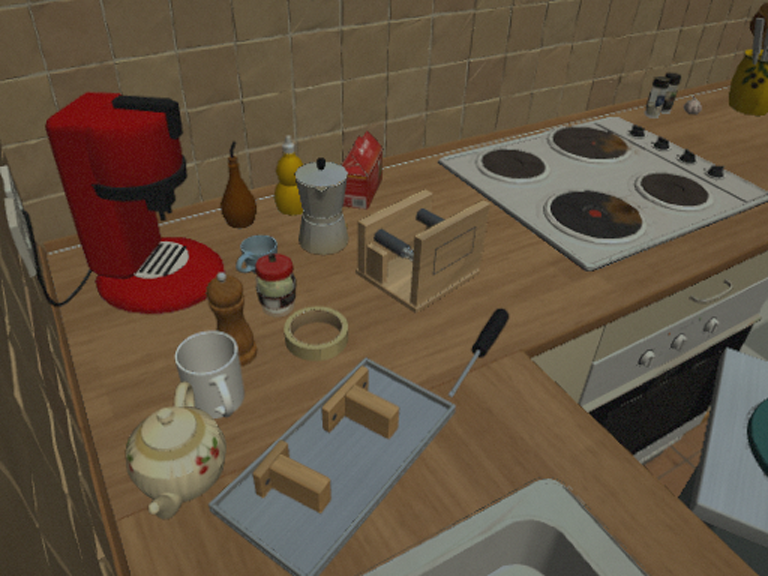

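View pics/top0.png

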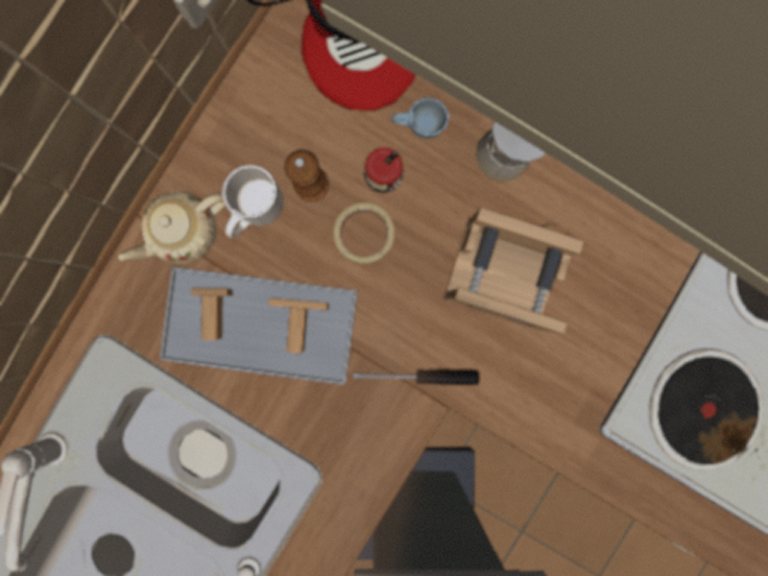

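The scene view shows the board with its outline at about (456,253), and both brackets in the tray. The top view shows the wide bracket, plate at (298,305) and stem at (298,330), and the board's top edge from (457,295) to (565,328). The narrow bracket is at (211,310).

```bash
python3 - <<'E'
import cv2,pickle,numpy as np
d=pickle.load(open("s0.pkl","rb"))
def crop(n,x0,y0,w,h,k):
    return cv2.resize(d[n]["frame"][y0:y0+h,x0:x0+w,::-1],(w*k,h*k),interpolation=cv2.INTER_CUBIC)
a=crop("top",170,190,60,55,6);b=crop("top",295,130,100,95,4)
c=crop("scene",270,125,60,80,5); e=crop("scene",205,235,70,65,5)
H=np.zeros((800-20-190,800,3),np.uint8)
im=np.zeros((590,400+0,3),np.uint8)
# layout A: top crops ; B: scene crops
A=np.zeros((380,770,3),np.uint8);A[:330,:360]=a;A[:380,365:765]=b
B=np.zeros((400,660,3),np.uint8);B[:400,:300]=c;B[:325,305:655]=e
cv2.imwrite("pics/A.png",A);cv2.imwrite("pics/B.png",B)
E
```

```text
(no output)
```

View pics/A.png

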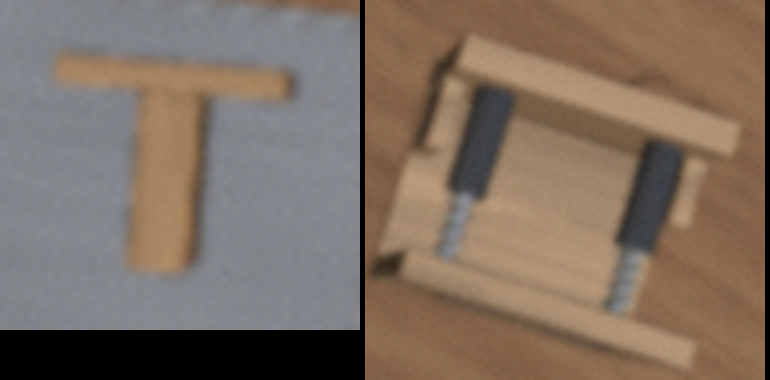

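View pics/B.png

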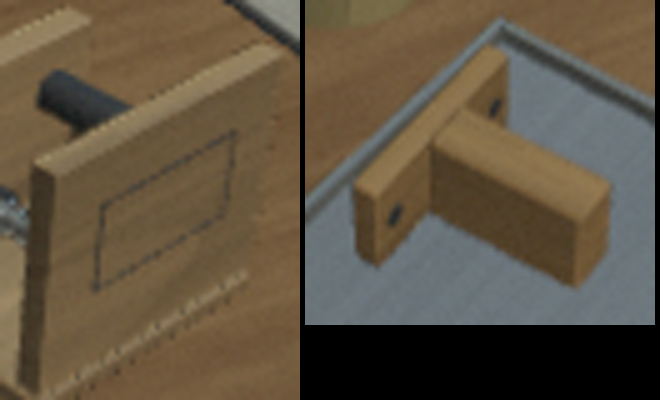

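The crops show the outline corners at (102,206), (236,132), (225,215) and (95,291) in B. The T's top face is clear in both views. Next I'll cast rays through these points.

```bash
cat > h.py <<'E'
import cv2,numpy as np
def cast(s,px,z):
    px=np.array(px,float).reshape(-1,1,2)
    u=cv2.undistortPoints(px,np.array(s["K"]),np.array(s["dist_coeffs"])).reshape(-1,2)
    T=np.array(s["cam_to_world"]);r=np.c_[u,np.ones(len(u))]@T[:3,:3].T
    z=np.broadcast_to(z,len(u));return T[:3,3]+r*((z-T[2,3])/r[:,2])[:,None]
def unc(p,o,k,sh=0):
    return (np.array(p,float)-[sh,0]+.5)/k-.5+np.array(o)
E
python3 - <<'E'
from h import *;import pickle
np.set_printoptions(precision=4,suppress=True)
d=pickle.load(open("s0.pkl","rb"));S,T=d["scene"],d["top"]
deg=lambda v:np.degrees(np.arctan2(v[1],v[0]))
o=cast(S,unc([(102,206),(236,132),(225,215),(95,291)],(270,125),5),[.1115,.1115,.0625,.0625])
print("outline",o[:,:2].tolist(),o.mean(0),np.linalg.norm(o[1]-o[0]),np.linalg.norm(o[2]-o[3]),"ydir",deg(o[0]-o[1]),deg(o[3]-o[2]))
b=cast(T,unc([(400,280),(692,368),(405,255),(695,342)],(295,130),4,365),.142)
print("board top-view",b[:,:2].tolist(),deg(b[0]-b[1]),deg(b[2]-b[3]),np.linalg.norm(b[0]-b[1]),b[:2].mean(0))
bs=cast(S,unc([(55,172),(285,58)],(270,125),5),.142)
print("board scene front-top edge",bs,deg(bs[0]-bs[1]),np.linalg.norm(bs[0]-bs[1]),bs.mean(0))
p=cast(T,unc([(57,54),(292,72),(290,100),(55,82),(140,92),(207,94),(127,268),(188,270)],(170,190),6),.049)
print("T top",p[:,:2].tolist());print(deg(p[0]-p[1]),deg(p[3]-p[2]),np.linalg.norm(p[0]-p[1]),"face",(p[0]+p[1])/2,"stem",deg(p[4]-p[6]),deg(p[5]-p[7]), "end",(p[6]+p[7])/2)
q=cast(S,unc([(355,183),(495,45),(375,197),(508,60),(432,148),(462,113),(575,222),(610,185)],(205,235),5,305),.049)
print("T scene",q[:,:2].tolist(),deg(q[0]-q[1]),deg(q[2]-q[3]),np.linalg.norm(q[0]-q[1]),"face",(q[0]+q[1])/2,"stem",deg(q[4]-q[6]),deg(q[5]-q[7]),"end",(q[6]+q[7])/2)
E
```

```text
outline [[0.5903770754357696, 0.000360775518984946], [0.5631602631106188, -0.08998582029827806], [0.563204600784549, -0.09139514985164943], [0.5903687751585875, -0.0012664067955738822]] [ 0.5768 -0.0456  0.087 ] 0.09435709962112211 0.09413332403719342 ydir 73.23513016963545 73.22755967903052
board top-view [[0.5997602667919972, 0.025332321869357716], [0.5577686608742195, -0.12870528654574323], [0.6127265485194466, 0.023009746936356892], [0.5713194287560731, -0.1300615010858527]] 74.75133860569166 74.86325700273845 0.15965863513696316 [ 0.5788 -0.0517  0.142 ]
board scene front-top edge [[ 0.6019  0.0291  0.142 ]
 [ 0.5532 -0.1168  0.142 ]] 71.57350261116594 0.1538215061814717 [ 0.5775 -0.0439  0.142 ]
T top [[0.5964101192382433, 0.29744111762676395], [0.5919207465061559, 0.2072371172275291], [0.5812173129164206, 0.20769842359009708], [0.5856849332778942, 0.2978699321092084], [0.5827431229921937, 0.26514548317032377], [0.5826654092959467, 0.23947999985792445], [0.5155058138334508, 0.2681584422418375], [0.515399721155596, 0.24482282829632884]]
87.1507910127003 87.1635536770515 0.09031564734614246 face [0.5942 0.2523 0.049 ] stem -2.5657545245181237 -4.541396792408048 end [0.5155 0.2565 0.049 ]
T scene [[0.5939112995719998, 0.30133031763629436], [0.5865490551779695, 0.2126111675055572], [0.5838304183479698, 0.30308696699909526], [0.5778722547718372, 0.21703908470082217], [0.5787579536142748, 0.2717831407347665], [0.5784935961551609, 0.25063632672151037], [0.5148232109089231, 0.274981268728938], [0.5123303049669968, 0.25279365373620843]] 85.2562525663633 86.03902383429025 0.08902409922283804 face [0.5902 0.257  0.049 ] stem -2.863648549013015 -1.8675303863767319 end [0.5136 0.2639 0.049 ]
```

```bash
cat >> h.py <<'E'
def go(x,y,z,yaw):
    "tool-axes shift from measured pose; yaw = wanted world angle of tool y (deg)"
    from rig import ctrl
    s=ctrl.read_state();R=s["ee_rot"];d=R.T@(np.array([x,y,z])-s["eef_pos"])
    a=np.degrees(np.arctan2(R[1,1],R[0,1]));t=-((yaw-a+90)%180-90)
    print("t",s["t"],"rows",np.round(d,4),"turn",round(t,2),"F",s["contact_force"].round(2))
E
python3 -c "
from h import *
go(.537,.2576,.13,87)"
```

```text
t 0.1 rows [-0.447  -0.1557  0.1005] turn -12.74 F [-0.31 -0.28  0.4 ]
```

```bash
python3 nudge.py '-0.04 -0.014 0 -2; -0.085 -0.03 0.01 -4; -0.13 -0.045 0.02 -6; -0.175 -0.06 0.03 -8; -0.22 -0.076 0.04 -10; -0.265 -0.092 0.05 -12; -0.31 -0.108 0.06 -12.7; -0.355 -0.124 0.07 -12.7; -0.4 -0.139 0.08 -12.7; -0.43 -0.15 0.09 -12.7; -0.447 -0.1557 0.1 -12.7; -0.447 -0.1557 0.1 -12.7' 0.06 40; python3 - <<'E'
from h import *
from rig import ctrl
go(.537,.2576,.012,87)
im=[]
for n in("scene","top"):
    s=ctrl.snapshot(n);f=s["frame"][:,:,::-1]
    im.append(f[190:330,190:310] if n=="scene" else f[150:290,130:250])
cv2.imwrite("pics/C.png",cv2.resize(np.hstack(im),None,fx=3.3,fy=3.3,interpolation=cv2.INTER_CUBIC))
E
```

```text
t: 1.3
eef_pos: [0.5373, 0.2564, 0.1284]
ee_rot: [[-0.998, 0.056, -0.004], [0.056, 0.998, -0.002], [0.004, -0.002, -1.0]]
contact_force: [-0.7, 0.1, -0.8]
finger_gap: 0.06
grasp_force: 0.0
t 1.3 rows [-1.000e-04  1.400e-03  1.164e-01] turn -0.21 F [-0.73  0.07 -0.8 ]
```

View pics/C.png

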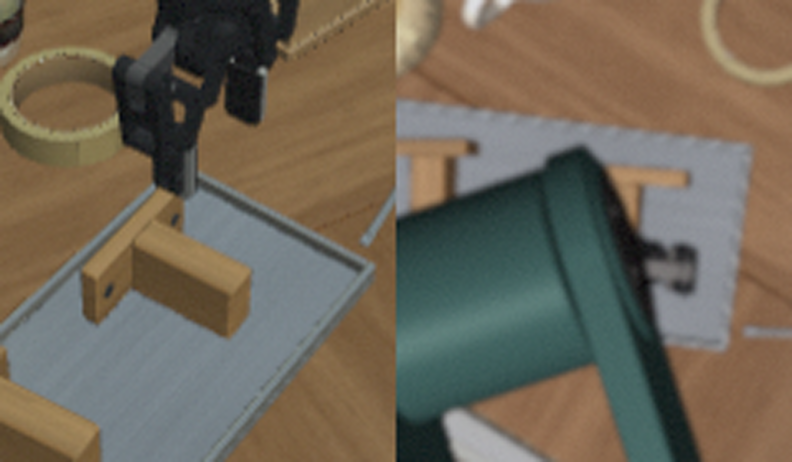

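The scene crop shows both fingertips, bottoms at about (180,193) and (250,123), above the wide bracket. In the top crop the −y finger is at (683,268). I'll use the tips to check the calibration.

```bash
python3 - <<'E'
from h import *;import pickle
d=pickle.load(open("s0.pkl","rb"))
print(cast(d["scene"],unc([(178,193),(250,122)],(190,190),3.3),.129))
print(cast(d["top"],unc([(668,268),(694,270)],(130,150),3.3,396),.135))
E
```

```text
[[0.53950102 0.28889063 0.129     ]
 [0.53346737 0.22231592 0.129     ]]
[[0.53033103 0.21220892 0.135     ]
 [0.52951725 0.19585717 0.135     ]]
```

Scene view agrees with the tool to about 1 mm, so I'll trust it over the top view. Next I descend and grip.

```bash
python3 nudge.py '0 0.003 0.04 0; 0 0.003 0.08 0; 0 0.003 0.105 0; 0 0.003 0.116 0; 0 0.003 0.116 0; 0 0.003 0.116 0'; python3 nudge.py '0 0 0 0;0 0 0 0;0 0 0 0;0 0 0 0;0 0 0 0;0 0 0 0;0 0 0 0;0 0 0 0' 0 60
```

```text
t: 2.0
eef_pos: [0.5381, 0.2624, 0.0173]
ee_rot: [[-0.999, 0.052, 0.003], [0.052, 0.999, 0.001], [-0.003, 0.001, -1.0]]
contact_force: [0.5, 0.3, 0.4]
finger_gap: 0.0603
grasp_force: 0.0
t: 2.8
eef_pos: [0.5387, 0.2615, 0.0174]
ee_rot: [[-0.999, 0.053, 0.003], [0.053, 0.999, 0.001], [-0.003, 0.001, -1.0]]
contact_force: [-1.1, -0.3, 5.7]
finger_gap: 0.0231
grasp_force: 60.4
```

```bash
python3 nudge.py '0 0 -0.02 0; 0 0 -0.05 0; 0 0 -0.08 0; 0 0 -0.09 0; 0 0 -0.09 0; 0 0 -0.09 0; 0 0 -0.09 0'; python3 - <<'E'
from h import *
from rig import ctrl
im=[]
for n in("scene","top"):
    s=ctrl.snapshot(n);f=s["frame"][:,:,::-1]
    im.append(f[170:310,190:310] if n=="scene" else f[150:290,130:250])
cv2.imwrite("pics/D.png",cv2.resize(np.hstack(im),None,fx=3.3,fy=3.3,interpolation=cv2.INTER_CUBIC))
E
```

```text
t: 3.5
eef_pos: [0.536, 0.2607, 0.1026]
ee_rot: [[-0.999, 0.053, -0.004], [0.053, 0.999, -0.002], [0.004, -0.002, -1.0]]
contact_force: [0.0, -0.7, -1.4]
finger_gap: 0.023
grasp_force: 59.5
```

View pics/D.png

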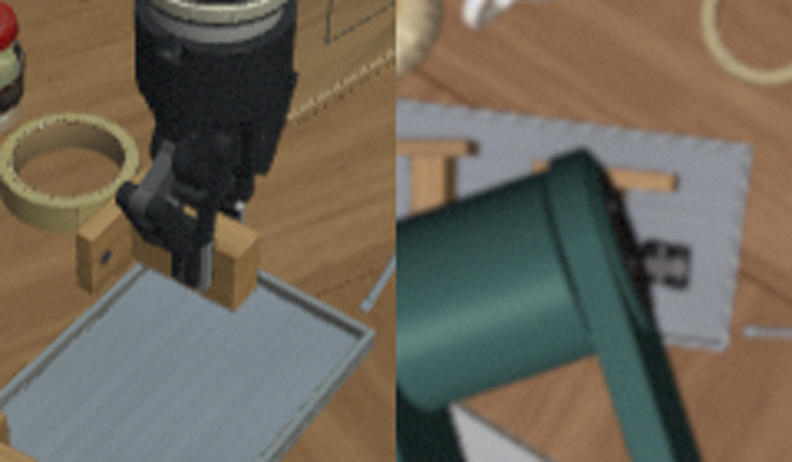

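The bracket is off the tray and level in the gripper; its stem end is at (235,265) in the crop. I'll carry it to a standoff in front of the board.

```bash
python3 -c "
from h import *
go(.4864,-.018,.0784,73.5)"
```

```text
t 3.6 rows [ 0.0349 -0.2811  0.0252] turn 13.45 F [-0.27 -0.52 -1.75]
```

```bash
python3 nudge.py '0.01 -0.02 0 1; 0.02 -0.05 0 3; 0.03 -0.085 0 5; 0.035 -0.12 0 7; 0.035 -0.155 0.005 9; 0.035 -0.19 0.01 11; 0.035 -0.225 0.015 13; 0.035 -0.255 0.02 13.4; 0.035 -0.275 0.025 13.4; 0.035 -0.281 0.025 13.4; 0.035 -0.281 0.025 13.4; 0.035 -0.281 0.025 13.4';  python3 nudge.py '0 0 0 0;0 0 0 0;0 0 0 0'; python3 - <<'E'
from h import *
from rig import ctrl
go(.4864,-.018,.0774,73.5)
im=[]
for n in("scene","top"):
    s=ctrl.snapshot(n);f=s["frame"][:,:,::-1]
    im.append(f[110:230,225:345] if n=="scene" else f[140:260,280:400])
cv2.imwrite("pics/E.png",cv2.resize(np.hstack(im),None,fx=3.3,fy=3.3,interpolation=cv2.INTER_CUBIC))
E
```

```text
t: 4.8
eef_pos: [0.4876, -0.0167, 0.0803]
ee_rot: [[-0.959, 0.283, 0.0], [0.283, 0.959, 0.001], [0.0, 0.001, -1.0]]
contact_force: [0.2, 0.0, -2.1]
finger_gap: 0.0233
grasp_force: 59.4
t: 5.1
eef_pos: [0.4877, -0.0168, 0.0805]
ee_rot: [[-0.959, 0.282, 0.0], [0.282, 0.959, 0.0], [-0.0, 0.0, -1.0]]
contact_force: [-0.1, -0.3, -1.2]
finger_gap: 0.0231
grasp_force: 59.4
t 5.1 rows [ 0.0009 -0.0015  0.0031] turn 0.12 F [-0.07 -0.31 -1.22]
```

View pics/E.png

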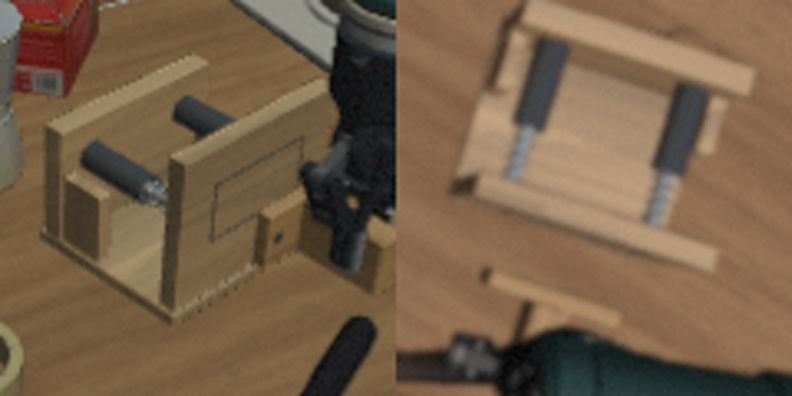

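The top crop shows the plate parallel to the board, about 17° in both. The plate's edge runs (490,268)–(622,315) and the board's front edge (475,195)–(717,270). Next is the lateral offset.

```bash
python3 - <<'E'
from h import *;import pickle
np.set_printoptions(precision=4,suppress=True)
d=pickle.load(open("s0.pkl","rb"));S,T=d["scene"],d["top"]
th=np.radians(-16.5);u=np.array([np.cos(th),np.sin(th)]);v=np.array([-u[1],u[0]])
f=lambda P:np.c_[P[:,:2]@u,P[:,:2]@v]
print("tcp",f(np.array([[.4877,-.0168,0]])))
print("plate top",f(cast(T,unc([(490,267),(622,314)],(280,140),3.3,396),.112)))
print("board top",f(cast(T,unc([(472,194),(715,271)],(280,140),3.3,396),.142)))
print("plate scene L outer,inner",f(cast(S,unc([(257,211),(268,218)],(225,110),3.3),.112)))
print("outline scene",f(cast(S,unc([(215,186),(303,137),(299,190),(210,241)],(225,110),3.3),[.1115,.1115,.0625,.0625])))
E
```

```text
tcp [[0.4724 0.1224]]
plate top [[0.5301 0.1673]
 [0.5275 0.0756]]
board top [[0.5698 0.1967]
 [0.571  0.035 ]]
plate scene L outer,inner [[0.5268 0.1701]
 [0.5167 0.1707]]
outline scene [[0.5657 0.169 ]
 [0.5656 0.0748]
 [0.5659 0.0698]
 [0.5672 0.1667]]
```

```bash
python3 nudge.py '-0.005 -0.002 0.001 0; -0.015 -0.005 0.003 0; -0.025 -0.0053 0.003 0; -0.03 -0.0053 0.003 0; -0.03 -0.0053 0.003 0; -0.03 -0.0053 0.003 0; -0.03 -0.0053 0.003 0'; python3 nudge.py '-0.004 0 0 0; -0.008 0 0 0; -0.011 0 0 0; -0.013 0 0 0;-0.013 0 0 0;-0.013 0 0 0'
```

```text
t: 5.9
eef_pos: [0.5145, -0.031, 0.0772]
ee_rot: [[-0.959, 0.283, -0.001], [0.283, 0.959, 0.0], [0.001, 0.0, -1.0]]
contact_force: [0.2, -0.2, -1.1]
finger_gap: 0.0232
grasp_force: 59.4
t: 6.5
eef_pos: [0.5268, -0.0346, 0.0772]
ee_rot: [[-0.959, 0.283, -0.001], [0.283, 0.959, 0.0], [0.001, 0.0, -1.0]]
contact_force: [-3.7, 0.8, -0.2]
finger_gap: 0.0234
grasp_force: 59.3
```

```bash
python3 nudge.py '-0.002 0 0 0; -0.004 0 0 0; -0.006 0 0 0; -0.007 0 0 0;-0.007 0 0 0;-0.007 0 0 0; -0.007 0 0 0; -0.007 0 0 0; -0.007 0 0 0; -0.007 0 0 0';python3 - <<'E'
from h import *
from rig import ctrl
im=[]
for n in("scene","top"):
    s=ctrl.snapshot(n);f=s["frame"][:,:,::-1]
    im.append(f[110:230,225:345] if n=="scene" else f[140:260,280:400])
cv2.imwrite("pics/F.png",cv2.resize(np.hstack(im),None,fx=3.3,fy=3.3,interpolation=cv2.INTER_CUBIC))
E
```

```text
t: 7.5
eef_pos: [0.5321, -0.0363, 0.0771]
ee_rot: [[-0.959, 0.282, -0.004], [0.282, 0.959, 0.001], [0.005, -0.0, -1.0]]
contact_force: [-9.0, 1.9, 2.3]
finger_gap: 0.0232
grasp_force: 59.2
```

View pics/F.png

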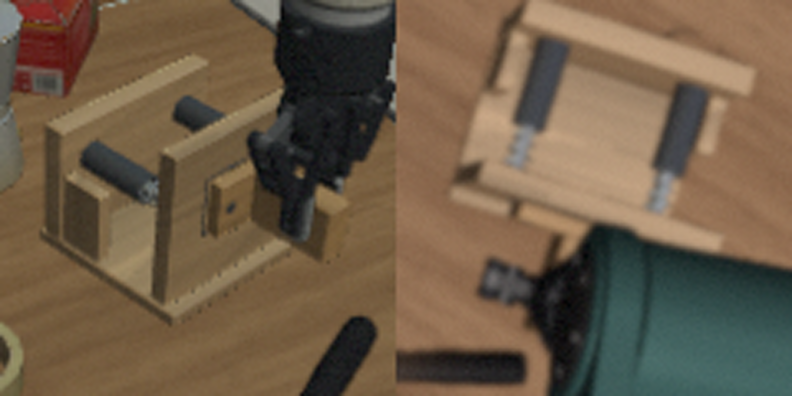

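The plate sits inside the outline; the left outline line is at x≈206 and the plate's left edge at ≈212. I'll zoom in to measure the margin.

```bash
python3 - <<'E'
from h import *
from rig import ctrl
f=np.mean([ctrl.snapshot("scene")["frame"][:,:,::-1].astype(float) for _ in range(6)],0)
c=f[145:200,275:325];c=np.clip((c-40)*1.5,0,255).astype(np.uint8)
cv2.imwrite("pics/G.png",cv2.resize(c,None,fx=10,fy=10,interpolation=cv2.INTER_CUBIC))
E
```

```text
(no output)
```

View pics/G.png

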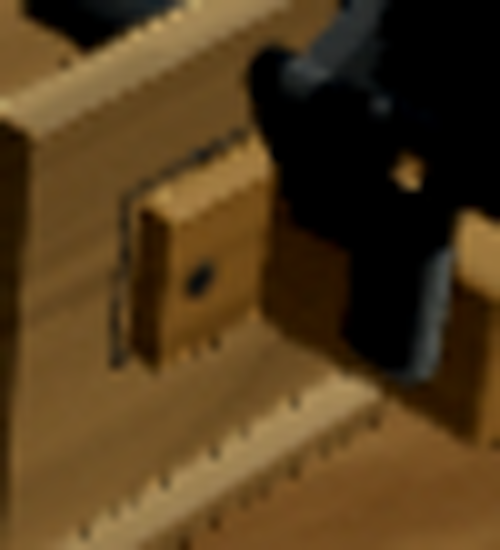

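```bash
python3 - <<'E'
from h import *;import pickle
np.set_printoptions(precision=4,suppress=True)
S=pickle.load(open("s0.pkl","rb"))["scene"]
th=np.radians(-16.5);u=np.array([np.cos(th),np.sin(th),0]);v=np.array([-u[1],u[0],0])
o=np.array(S["cam_to_world"])[:3,3]
P=cast(S,unc([(128,195),(118,365),(138,205),(133,360),(240,130),(250,143)],(275,145),10),0.)
r=P-o;k=((.576-o@u)/(r@u))[:,None];Q=o+r*k
for n,q in zip("oTL oBL pTL pBL oTop pTop".split(),Q):print(n,q@v,q[2])
E
```

```text
oTL 0.16579503506378973 0.11011072511849929
oBL 0.16365072969447678 0.06084815896066531
pTL 0.16190931570779904 0.10559201976816313
pBL 0.15830883189346995 0.05967437497761685
oTop 0.1274824016408428 0.11106540532968978
pTop 0.12317151079958161 0.10555416612820734
```

The plate is about 2 mm off sideways and 3 mm low, well inside the 8 mm tolerance, and square. The push is steady at about 9 N, so I'm handing in.

```bash
python3 nudge.py '0 0 0 0;0 0 0 0;0 0 0 0;0 0 0 0;0 0 0 0'; python3 -c "
from rig import ctrl
print(ctrl.hand_in())"
```

```text
t: 8.4
eef_pos: [0.5321, -0.0363, 0.0771]
ee_rot: [[-0.959, 0.282, -0.004], [0.282, 0.959, 0.001], [0.005, -0.0, -1.0]]
contact_force: [-8.6, 0.9, 1.7]
finger_gap: 0.023
grasp_force: 59.2
the job is handed in; nothing more can be done
None
```

I handed the job in with the wide bracket held by its stem and pressed square inside the outline at about 9 N, roughly 2 mm off sideways and 3 mm low; no verdict came back.

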